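# Set the extraction gate to half open and start the dust extractor

## Robot

A 6-joint arm with a two-finger parallel gripper is mounted at the origin on the work surface. World frame = base frame: x ahead of the robot, y to its left, z up, the work surface at z = 0. Lengths are in m, angles in rad, forces in N, time in s.
With the tool pointing down it reaches from about 0.25 to 0.775 m from the base axis. Payload 4 kg.
Tool frame: the origin (TCP) lies midway between the tips of the shut fingers; the grasp point (between the pads) lies 19 mm behind it; z points along the fingers, x is the direction in which the jaws open and shut, and the axes are right-handed (so a half turn about z gives the same grasp; the last joint's range is limited). The gripper opens to 94 mm and grips with 3 to 60 N. Pads are 16 mm wide; open, the fingers measure 119 mm over their backs; the gripper's body (75 mm by 177 mm) begins 78 mm behind the grasp point.
Start: joints at [-1.392, 0.087, 1.371, -0, 1.684, -0.103], TCP at [0.153, -0.528, 0.174] pointing down, gripper open.
Joint ranges: [-3.1, 3.1], [-0.76, 2.03], [0.27, 2.55], [-1.08, 4.22], [0.17, 2.65], [-2.57, 2.57]. Speed limits (rad/s): [2.79, 2.79, 3.14, 3.14, 3.14, 3.14].

## Interface

Orientations are given as [roll, pitch, yaw] about the fixed x, y, z axes, in that order (R = Rz(yaw) Ry(pitch) Rx(roll)).
In Python, from bench import robot gives the robot as it stands.
- The arm moves only by the shell command python3 -m handwheel 'ROWS'. ROWS is a JSON object of lists of equal length, an entry for each row: "delta_pos": the shift along the tool's x, y, z in mm, a list of three; "rotation": the turn, a rotation vector about the tool's x, y, z in rad, a list of three; "claw": the closure, from -1 (fully open) to 1 (shut). In form: {"delta_pos": [[tx, ty, tz], ...], "rotation": [[wx, wy, wz], ...], "claw": [claw, ...]}. A call has exactly 8 rows; each row shifts and turns the commanded pose from where the row before left it, along the tool's axes as they then stand; what a row does not reach is not made up. A row lasts 1/8 s, in which the tool goes at most 62.5 mm and 10.7 degrees, less where a joint would pass 70% of its speed; a pose out of reach is approached as far as the arm can. A call with a gripper value outside its range is refused whole. The fingers move at their own pace and stop on an object; the grip force is fixed at half the most. Time passes only in rows, so rows that do not move let the fingers close, or fill a call up. It gives the time, the measured TCP pose, the force and the opening at its end, in the units of the state.
- robot.get_obs(): the state, without advancing time (a new reading comes with each control period).
- robot.snapshot(name): name is "side" or "top" or "wrist"; returns a dict with "color" (420x560x3 uint8, red, green, blue), "intrinsics" (3x3 intrinsics, pixels), "k1" (the pictures are not rectified: a ray, as slopes to the right and down, at radius r is drawn at 1 + k1 r^2 times it, then the intrinsics apply), "eye" and "rotation" of the camera in the world. Camera axes: x right, y down, z forward; pixel columns grow to the right and rows downward; lengths in m; the calibration is good to about 2 mm. A picture is of the moment at which its call begins. There is no depth.
- robot.close_job(): hands the job in, once; it reports no verdict.
The state is a dict: "time": time; "joint_positions": joint angles; "qvel": joint speeds; "joint_torque": joint torques, N m; "tool_pos": TCP position; "ee_rot": TCP orientation; "wrist_force": force on the tool from outside, world axes, zero at the start; "wrist_torque": the same for the moment, N m; "width": finger opening in m.
Only numpy, scipy, OpenCV 4.12 (cv2) and the standard library are available. Lean on these libraries where they do the work, as an engineer would, in place of code of your own. Each camera call takes 0.05 s, during which the arm holds its last target.

## Task

Get the dust extraction running for the grinder: with a fingertip, push the yellow lug of the sprung slide gate away from its closed end until it is past its stop pin (it need not go to the far end, and must not be rammed against it), then let it go so that it springs back and rests latched on the stop pin, half open. Only then press the green START button on the starter fully down and let it come up again; do not press the red STOP button. Push the lug, do not grip it, and leave the tools, disc and stone on the bench where they lie.

Things in the scene. Friction and masses are not known exactly. Their poses are not given: they have to be found in the camera images.
- inlet: Extraction inlet bolted to the bench: slide gate on edge (x -55 to +145 mm, 22 thick, rails 139 mm high), bellmouth hood on its +y side (136 mm across, 143 high, to y = +131), elbow through the bench on its -y side (to y = -180, 117 high). Black spring tube at y = -27 reaches x = 213, 155 high. Origin on the bench under the port; +x is the level direction in which the slide opens, z up.
- gate_slide (a joint): Slide travel along the inlet's +x, m: 0 closed (start), 0.045 resting on the stop pin (half open), 0.09 end stop. Its spring pushes it back with 4 N closed, 6 N half, 8 N at the end, plus slight friction; let go, it returns at about 0.2 m/s. From 0.013 to 0.045 its one-way tooth lifts the sprung pin (3 N more); beyond 0.047 the pin is in behind it and on release it stops at 0.045.
- push_face (a point): Middle of the face to push: black rubber pad 31 wide, 48 mm high, on the -x side of the slide's yellow lug, facing the inlet's -x. It is 185 mm above the bench (pad 161 to 209) and moves with the slide; with the gate closed it lies at x = -40 mm, y = 0 of the inlet. Behind the closed lug nothing is higher than the rails (139 mm); the slide's shoe below it tops out at 152 mm.
- lug: Yellow steel lug that carries the pad, 6 mm thick (along x), 36 wide, its top 212 mm above the bench. Origin on the slide, 139 mm above the bench, 30 mm ahead (+x) of the push face. It is pushed by its pad only; its other sides are not to be gripped or pulled.
- push_pad: The black rubber pad itself, same origin as the lug.
- stop_pin (a joint): How far the sprung stop pin is drawn out, in m: 0 fully in, about 0.008 while the tooth rides past it, 0.011 at most. It works by itself and need not be touched.
- pin_knob_end (a point): Outer end of the stop pin's red knob (18 mm diameter, 16 mm long, axis along the inlet's y), on the inlet's +y side, 54 mm ahead (+x) of the inlet's origin, 75 mm to +y, 146 mm above the bench.
- starter: Starter of the extractor: grey box with yellow lid lying on its back, bolted to the bench, 82 (x) x 136 (y) x 56 mm high, origin under its middle. It stands to the left or to the right of the inlet. Two buttons on top on its centre line: green START at its y = +32 mm, red STOP at its y = -32 mm.
- start_button_top (a point): Middle of the top of the green START button, 28 mm in diameter in a black collar of 44 mm, 78 mm above the bench when not pressed, 10 mm above its collar.
- start_button (a joint): Travel of the START button downwards, in m: 0 up, 0.006 fully down. Its spring takes 1.5 N to start and 5 N fully down; it comes back up by itself.
- stop_button_top (a point): Middle of the top of the red STOP button, 34 mm in diameter in a collar of 50 mm, 78 mm above the bench.
- stop_button (a joint): Travel of the STOP button downwards, in m: 0 up, 0.006 fully down.
- parts_bin: Open blue bin of flanges and discs, fixed, 110 x 150 x 55 mm, origin under its middle. It stands where the starter does not: on the other side of the inlet.
- grinder: Angle grinder with a red body lying on the bench, disc upwards, loose, 2.2 kg, about 310 mm long, 97 mm high; origin on the bench under the disc's centre, body towards its +x.
- spanner: Loose open-ended steel spanner lying flat near the inlet's -x end, long axis its x.
- spare_disc: Loose cutting disc lying flat by the inlet, 115 mm in diameter, 4 mm thick, origin under its middle.
- stone_offcut: Loose cream limestone offcut 140 x 100 x 50 mm, origin under its middle.
- hammer: Loose hammer lying on the right, long axis its x.
- trowel: Loose trowel lying flat, about 255 mm long, 34 mm high, blade to its +x.
Things that resemble listed ones, but are neither listed nor needed, are in the scene too. There is more than one size of the starter; the job needs the smaller.

How it is judged:
By the outcome, as a careful person would: the job done as asked, in the order asked, and still so for the second after the job is handed in, with the robot touching nothing.
It also fails if it takes over 43 s, if anything falls off the work surface, if the arm or the gripper's body presses on something with over 40 N, if the wrist force passes 120 N, or if a joint passes its speed limit or range.

## Working session

There is one attempt and no reset: what is moved stays moved. The work goes in short steps, Python scripts to look and compute and a shell command to move; the robot and the scene stay as the last step left them, time stands still between calls to the robot, and variables do not carry over. Pictures are saved under pics/ and viewed, and the job is handed in when it is done.

```bash
mkdir -p pics; ls; python3 - <<'E'
from bench import robot
import cv2,pickle
print(robot.get_obs())
for n in ["side","top","wrist"]:
    s=robot.snapshot(n); cv2.imwrite(f"pics/{n}0.png",s["color"][:,:,::-1]); pickle.dump(s,open(f"{n}0.pkl","wb"))
    print(n,s["intrinsics"],s["k1"],s["eye"],s["rotation"])
E
```

```text
pics
{'time': 0.0, 'joint_positions': array([-1.39212887e+00,  8.79364041e-02,  1.37225125e+00,  1.03789862e-05,
        1.68360630e+00, -1.03094080e-01]), 'qvel': array([ 0.00109781, -0.00062148,  0.00070198,  0.00060426, -0.00048247,
       -0.00120043]), 'joint_torque': array([ 1.69593745e-04, -3.40177989e+01, -3.02425504e+01,  7.18668429e-02,
        3.29808611e-02, -1.85307904e-04]), 'tool_pos': array([ 0.15281771, -0.52769507,  0.17311596]), 'ee_rot': array([-3.14135585e+00,  2.18854300e-03, -1.28903337e+00]), 'wrist_force': array([-0.51314589,  0.69826071,  0.38881885]), 'wrist_torque': array([ 0.01934157, -0.04959835,  0.01086241]), 'width': 0.09395936008052756}
side [[404.16994373   0.         281.41686541]
 [  0.         404.16994373 202.58061781]
 [  0.           0.           1.        ]] -0.07354370811681438 [0.1588039  1.00257462 0.90510538] [-2.22265395  0.00512482 -2.78505011]
top [[457.63340184   0.         282.04252644]
 [  0.         457.63340184 209.30950698]
 [  0.           0.           1.        ]] 0.046810995805029634 [0.32220445 0.05200448 1.63577074] [-3.01579413 -0.00575384 -1.58862329]
wrist [[337.89635124   0.         282.26584945]
 [  0.         337.89635124 208.87020784]
 [  0.           0.           1.        ]] -0.05569220924790403 [ 0.21459851 -0.5096652   0.38249878] [ 2.91314972e+00  2.55829285e-03 -1.28945298e+00]
```

View pics/side0.png

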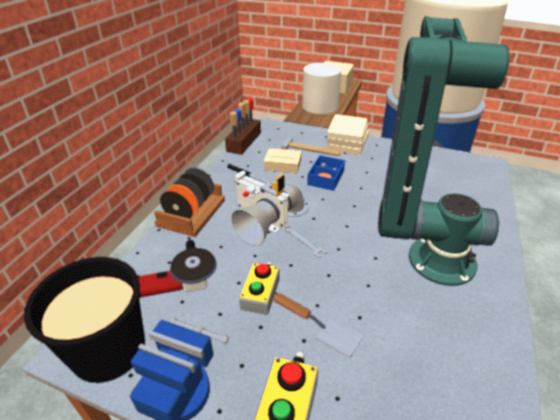

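View pics/top0.png

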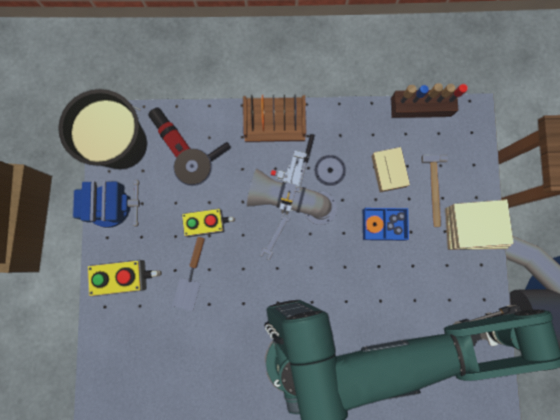

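View pics/wrist0.png

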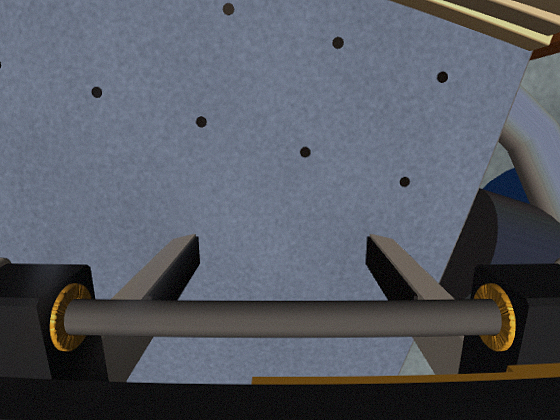

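```bash
python3 - <<'E'
import cv2
a=cv2.imread("pics/top0.png")[125:275,170:345]; cv2.imwrite("pics/topc.png",cv2.resize(a,None,fx=4.5,fy=4,interpolation=cv2.INTER_CUBIC)[:, :])
a=cv2.imread("pics/side0.png")[155:315,220:345]; cv2.imwrite("pics/sidec.png",cv2.resize(a,None,fx=3.75*1,fy=3.75,interpolation=cv2.INTER_CUBIC))
E
```

```text
(no output)
```

View pics/topc.png

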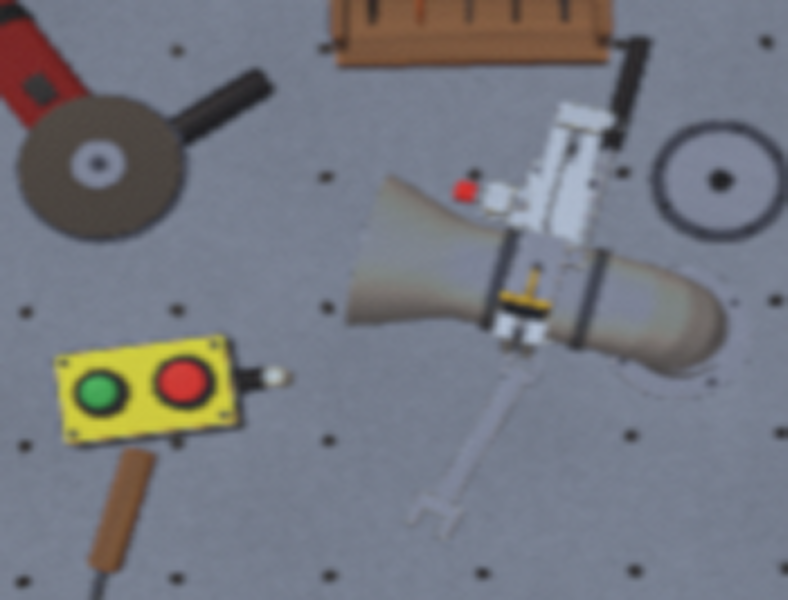

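View pics/sidec.png

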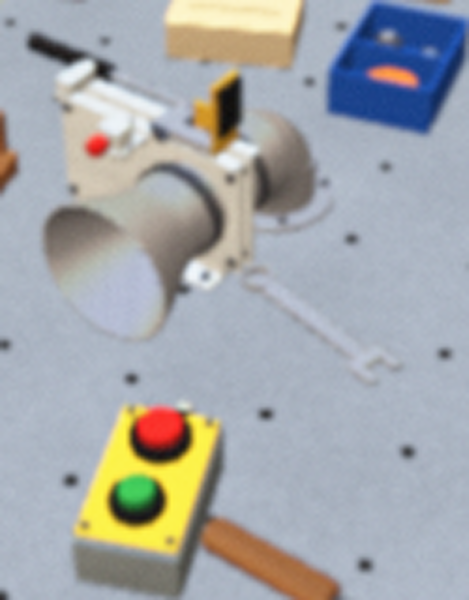

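```bash
cat > h.py <<'E'
import numpy as np,cv2,pickle
from scipy.spatial.transform import Rotation as R
from scipy.optimize import least_squares
def rot(s):
    r=np.array(s["rotation"]); return r if r.shape==(3,3) else R.from_euler("xyz",r).as_matrix()
def proj(s,P):
    p=(np.atleast_2d(P)-s["eye"])@rot(s); u=p[:,:2]/p[:,2:]; u=u*(1+s["k1"]*(u**2).sum(1,keepdims=True))
    K=s["intrinsics"]; return u@K[:2,:2].T+K[:2,2]
def ray(s,uv):
    K=s["intrinsics"];d=(np.array(uv,float)-K[:2,2])/np.array([K[0,0],K[1,1]]);u=d.copy()
    for _ in range(20): u=d/(1+s["k1"]*(u@u))
    return rot(s)@np.array([u[0],u[1],1])
def atz(s,uv,z):
    d=ray(s,uv); return np.array(s["eye"])+d*(z-s["eye"][2])/d[2]
def tri(obs):
    A=np.zeros((3,3));b=np.zeros(3)
    for s,uv in obs:
        d=ray(s,uv);d/=np.linalg.norm(d);M=np.eye(3)-np.outer(d,d);A+=M;b+=M@np.array(s["eye"])
    return np.linalg.solve(A,b)
def load(n): return pickle.load(open(n+".pkl","rb"))
E
python3 - <<'E'
from h import *
T=load("top0");S=load("side0")
t=lambda x,y:(170+x/4.5-.4,125+y/4-.4)
s=lambda x,y:(220+x/3.75-.4,155+y/3.75-.4)
for n,a,b in [("knob",t(466,191),s(97,145)),("green",t(101,391),s(137,490)),("red",t(184,380),s(160,424)),("padmid",t(524,312),s(229,108)),("tube",t(640,42),s(33,43))]:
    print(n,tri([(T,a),(S,b)]).round(4))
print("g",atz(T,t(101,391),.078),atz(S,s(137,490),.078))
print("r",atz(T,t(184,380),.078),atz(S,s(160,424),.078))
k1=atz(T,t(466,191),.146);k2=atz(S,s(97,145),.146);print("knob",k1,k2)
print("padtop",atz(T,t(502,303),.209),atz(T,t(549,310),.209),atz(S,s(239,78),.209))
E
```

```text
knob [0.6339 0.0673 0.1477]
green [0.4798 0.348  0.0725]
red [0.488  0.2848 0.0751]
padmid [0.5277 0.0274 0.1849]
tube [ 0.7595 -0.064   0.1452]
g [0.47946973 0.34706545 0.078     ] [0.47751375 0.35232818 0.078     ]
r [0.48778995 0.28444006 0.078     ] [0.48676882 0.28732812 0.078     ]
knob [0.63436535 0.06732017 0.146     ] [0.63474783 0.06516241 0.146     ]
padtop [0.53096419 0.04286645 0.209     ] [0.52483733 0.01007772 0.209     ] [0.52362357 0.01620984 0.209     ]
```

```bash
python3 -m handwheel '{"delta_pos":[[0,0,-28],[0,0,-28],[0,0,-28],[0,0,-28],[-52,-12,0],[-52,-12,0],[-52,-12,0],[-52,-12,0]],"rotation":[[0,0,0.1375],[0,0,0.1375],[0,0,0.1375],[0,0,0.1375],[0,0,0],[0,0,0],[0,0,0],[0,0,0]],"claw":[1,1,1,1,1,1,1,1]}'
```

```text
time: 1.15
tool_pos: [0.2548, -0.3388, 0.2859]
ee_rot: [3.141, 0.0, -1.839]
wrist_force: [0.6, 0.1, -0.4]
width: 0.0173
```

```bash
python3 -m handwheel '{"delta_pos":[[-53,-13,0],[-53,-13,0],[-53,-13,0],[-53,-13,0],[-53,-13,0],[-53,-13,0],[-53,-13,0],[-53,-13,0]],"rotation":[[0,0,0],[0,0,0],[0,0,0],[0,0,0],[0,0,0],[0,0,0],[0,0,0],[0,0,0]],"claw":[1,1,1,1,1,1,1,1]}'
python3 - <<'E'
from bench import robot
import cv2,pickle
for n in ["side","top","wrist"]:
    s=robot.snapshot(n); cv2.imwrite(f"pics/{n}1.png",s["color"][:,:,::-1]); pickle.dump(s,open(f"{n}1.pkl","wb"))
o=robot.get_obs();print(o["tool_pos"],o["ee_rot"],o["wrist_force"],o["joint_positions"])
E
```

```text
time: 2.15
tool_pos: [0.4675, 0.0426, 0.286]
ee_rot: [3.142, -0.0, -1.839]
wrist_force: [0.5, -0.2, -0.6]
width: 0.0003
[0.46712466 0.04273294 0.28512296] [ 3.13918803e+00 -6.88722446e-04 -1.83440469e+00] [ 0.18423341 -0.46288872  0.05839681] [-2.96385833e-02 -8.65443754e-02  1.32665425e+00 -1.19009784e-04
  1.90398156e+00  1.80472816e+00]
```

View pics/wrist1.png

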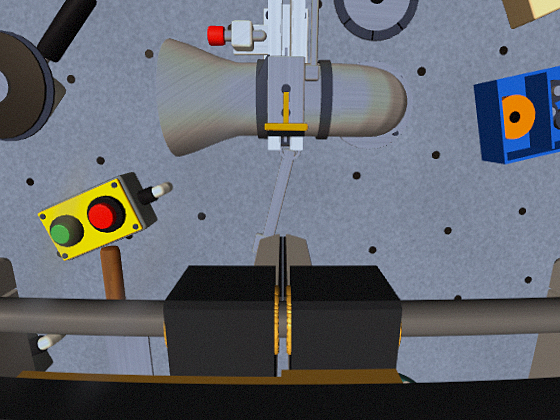

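View pics/side1.png

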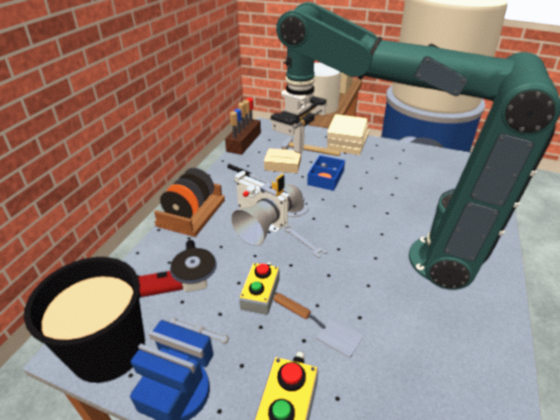

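```bash
python3 - <<'E'
from h import *
W=load("wrist1");S=load("side1")
print(W["eye"],proj(S,[.467,.043,.285]))
print("lug L/R",atz(W,(264,127),.212),atz(W,(308,127),.212),atz(W,(286,131),.209))
print("knob",atz(W,(216,36),.146),"green top",atz(W,(64,230),.078),"red",atz(W,(102,212),.078))
print("lug back edge",atz(W,(264,131),.212),atz(W,(308,131),.212))
E
python3 - <<'E'
import cv2
a=cv2.imread("pics/wrist1.png")
cv2.imwrite("pics/w1a.png",cv2.resize(a[60:180,220:360],None,fx=5,fy=5,interpolation=cv2.INTER_CUBIC))
cv2.imwrite("pics/w1b.png",cv2.resize(a[160:280,20:160],None,fx=5,fy=5,interpolation=cv2.INTER_CUBIC))
E
```

```text
[0.53044824 0.02795909 0.49378685] [[298.33642643 162.06705313]]
lug L/R [0.53625513 0.04234534 0.212     ] [0.52701373 0.00777817 0.212     ] [0.52851747 0.02586092 0.209     ]
knob [0.63222205 0.06718288 0.146     ] green top [0.48245776 0.33942857 0.078     ] red [0.49184787 0.27978468 0.078     ]
lug back edge [0.53318363 0.04320368 0.212     ] [0.5239207  0.00855495 0.212     ]
```

View pics/w1a.png

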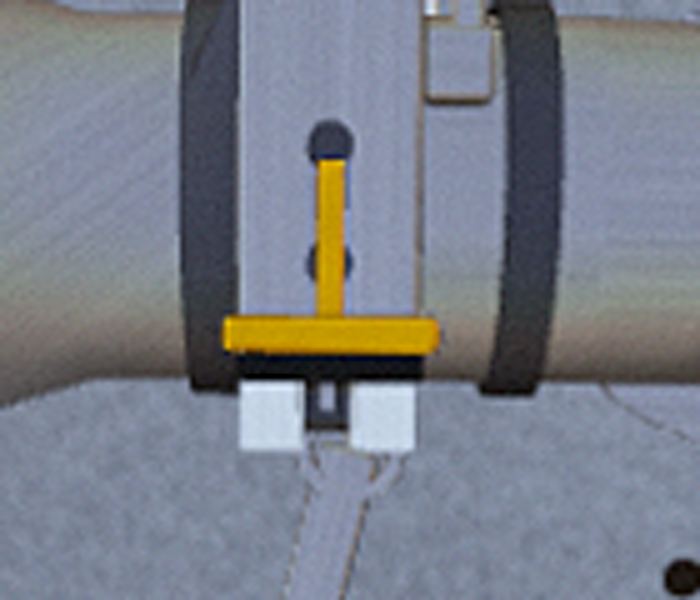

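View pics/w1b.png

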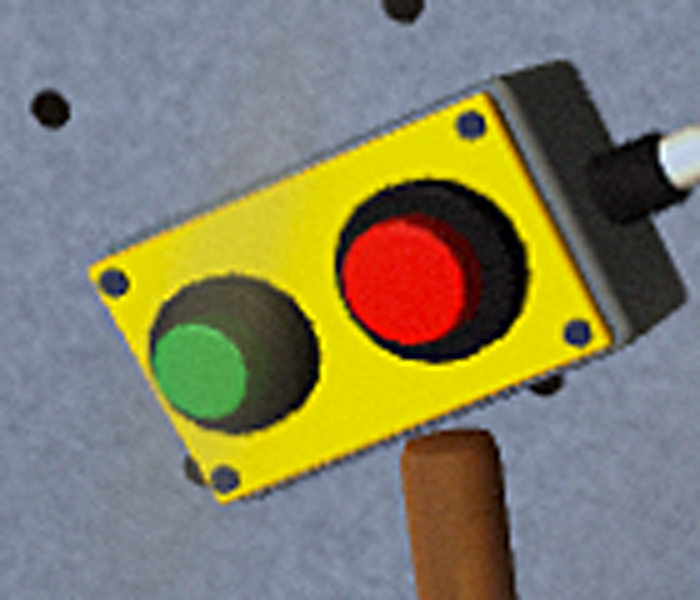

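```bash
python3 - <<'E'
from h import *
W=load("wrist1")
print("face L/R",atz(W,(267.3,135.7),.209),atz(W,(304,135.7),.209),atz(W,(285.7,135.7),.209))
print("green top",atz(W,(59.6,233.6),.078),"red",atz(W,(100.6,215.6),.078))
E
```

```text
face L/R [0.52883971 0.04175684 0.209     ] [0.52100956 0.0124694  0.209     ] [0.52490441 0.02707555 0.209     ]
green top [0.47941236 0.34741689 0.078     ] red [0.4878546  0.28341871 0.078     ]
```

```bash
python3 -m handwheel '{"delta_pos":[[0,0,37],[0,0,37],[0,0,37],[0,0,0],[0,-10,0],[0,-10,0],[0,-10,0],[0,-5,0]],"rotation":[[0,0,0],[0,0,0],[0,0,0],[0,0,0],[0,0,0],[0,0,0],[0,0,0],[0,0,0]],"claw":[1,1,1,1,1,1,1,1]}'
python3 - <<'E'
from bench import robot
import cv2,pickle
for n in ["side","wrist"]:
    s=robot.snapshot(n); cv2.imwrite(f"pics/{n}2.png",s["color"][:,:,::-1]); pickle.dump(s,open(f"{n}2.pkl","wb"))
o=robot.get_obs();print(o["tool_pos"],o["ee_rot"],o["wrist_force"])
a=cv2.imread("pics/side2.png")[100:250,220:360]
cv2.imwrite("pics/s2c.png",cv2.resize(a,None,fx=4,fy=4,interpolation=cv2.INTER_CUBIC))
E
```

```text
time: 3.3
tool_pos: [0.5019, 0.0312, 0.1758]
ee_rot: [-3.141, 0.0, -1.839]
wrist_force: [-0.1, 0.6, -0.8]
width: 0.0006
[0.50133656 0.03135295 0.17521802] [ 3.14143704e+00 -1.52289627e-04 -1.83916028e+00] [0.43620049 0.94789433 0.52701179]
```

View pics/s2c.png

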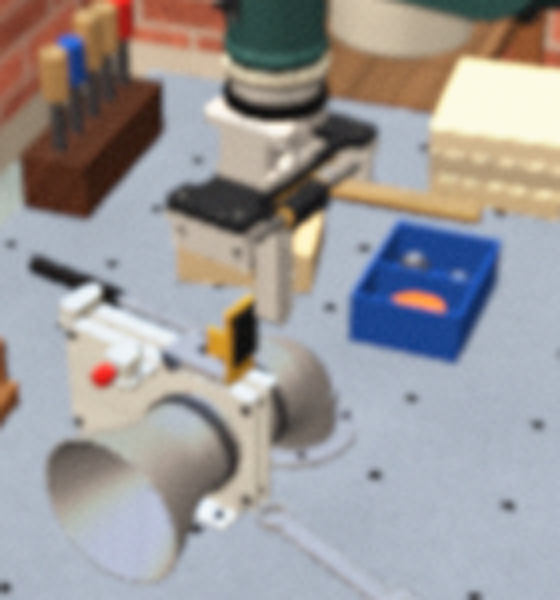

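View pics/wrist2.png

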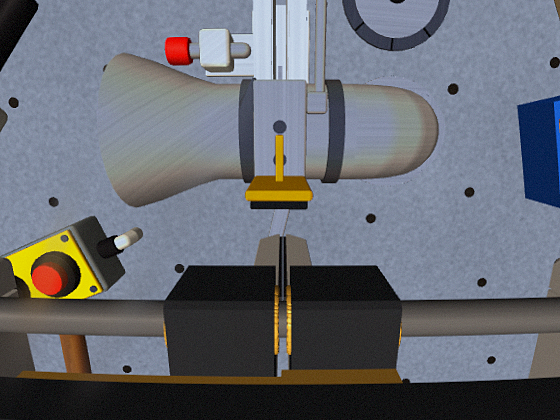

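```bash
python3 - <<'E'
from h import *
S=load("side2");W=load("wrist2")
print(proj(S,[.5015,.0314,.175]),proj(S,[.5249,.0272,.185]),"seen tip ~(288,179) pad ~(280,184)")
print(proj(W,[.5015,.0314,.175]))
print("face top L/R",atz(W,(250,203),.209),atz(W,(308,203),.209))
E
```

```text
[[288.32811471 188.36749042]] [[281.75532483 183.55067089]] seen tip ~(288,179) pad ~(280,184)
[[282.38612992 232.71929133]]
face top L/R [0.53207818 0.04082931 0.209     ] [0.52388471 0.0110851  0.209     ]
```

```bash
python3 - <<'E'
import cv2
a=cv2.imread("pics/side2.png")[150:210,250:320]
b=cv2.imread("pics/wrist2.png")[170:260,230:335]
cv2.imwrite("pics/s2d.png",cv2.resize(a,None,fx=8,fy=8,interpolation=cv2.INTER_CUBIC))
cv2.imwrite("pics/w2d.png",cv2.resize(b,None,fx=6,fy=6,interpolation=cv2.INTER_CUBIC))
E
```

```text
(no output)
```

View pics/s2d.png

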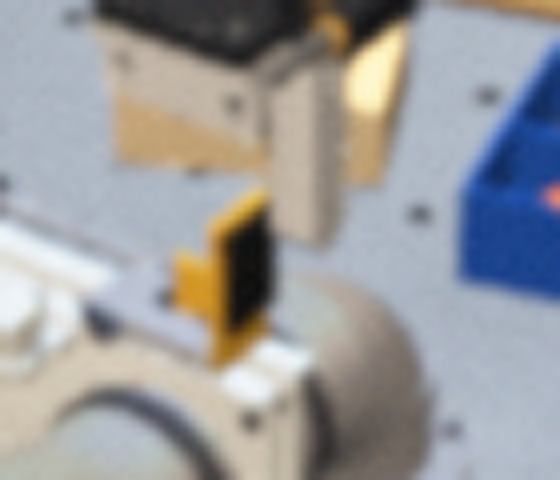

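View pics/w2d.png

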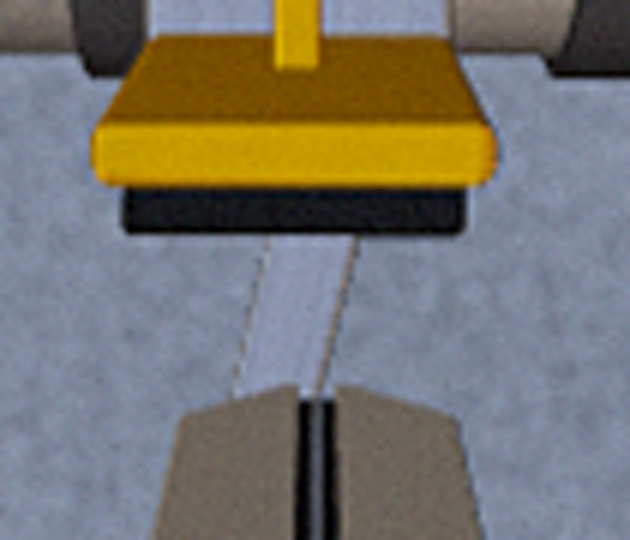

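```bash
python3 - <<'E'
from h import *
from bench import robot
S=load("side2");W=load("wrist2")
d=np.array([.9643,-.2648,0]);t=np.array([.5014,.0314,.1753])
for f in (0,8,11):
  for h in (0,10,25): p=t+d*f/1000+[0,0,h/1000]; print(f,h,proj(S,p).round(1),proj(W,p).round(1))
T=robot.snapshot("top");cv2.imwrite("pics/top2.png",cv2.resize(T["color"][130:240,220:360,::-1],None,fx=5,fy=5,interpolation=cv2.INTER_CUBIC))
print(proj(T,t))
E
```

```text
0 0 [[288.4 188.3]] [[282.4 233. ]]
0 10 [[288.4 185.7]] [[282.4 237.8]]
0 25 [[288.4 181.7]] [[282.4 245.9]]
8 0 [[286.3 187.4]] [[282.4 221.1]]
8 10 [[286.3 184.8]] [[282.4 225.3]]
8 25 [[286.3 180.8]] [[282.4 232.5]]
11 0 [[285.5 187.1]] [[282.4 216.5]]
11 10 [[285.5 184.5]] [[282.4 220.6]]
11 25 [[285.5 180.5]] [[282.4 227.5]]
[[284.84248449 210.90636872]]
```

View pics/top2.png

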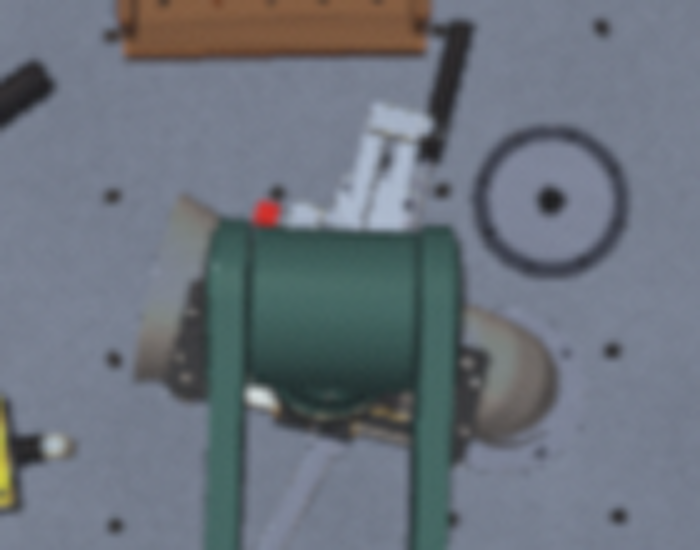

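```bash
python3 -m handwheel '{"delta_pos":[[0,0,10],[0,-4,0],[0,-4,0],[0,-4,0],[0,-4,0],[0,-4,0],[0,0,0],[0,0,0]],"rotation":[[0,0,0],[0,0,0],[0,0,0],[0,0,0],[0,0,0],[0,0,0],[0,0,0],[0,0,0]],"claw":[1,1,1,1,1,1,1,1]}'
python3 - <<'E'
from bench import robot
import cv2,pickle
for n in ["side","wrist"]:
    s=robot.snapshot(n); pickle.dump(s,open(f"{n}3.pkl","wb"))
    c=s["color"][:,:,::-1]
    c=c[150:210,250:320] if n=="side" else c[170:260,230:335]
    cv2.imwrite(f"pics/{n}3.png",cv2.resize(c,None,fx=6,fy=6,interpolation=cv2.INTER_CUBIC))
o=robot.get_obs();print(o["tool_pos"],o["ee_rot"],o["wrist_force"])
E
```

```text
time: 4.45
tool_pos: [0.5194, 0.0264, 0.1655]
ee_rot: [3.14, -0.0, -1.839]
wrist_force: [-5.4, 0.9, 3.5]
width: 0.0007
[0.51953603 0.02637754 0.16543955] [ 3.14087137e+00 -1.19884266e-04 -1.83883481e+00] [-4.6689125   1.1694695   3.05637269]
```

View pics/side3.png

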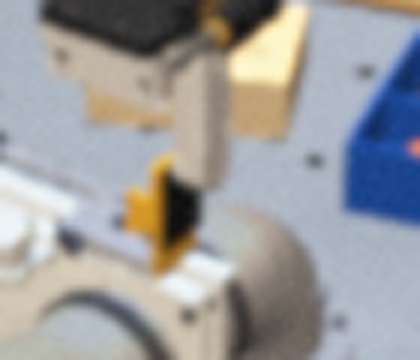

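View pics/wrist3.png

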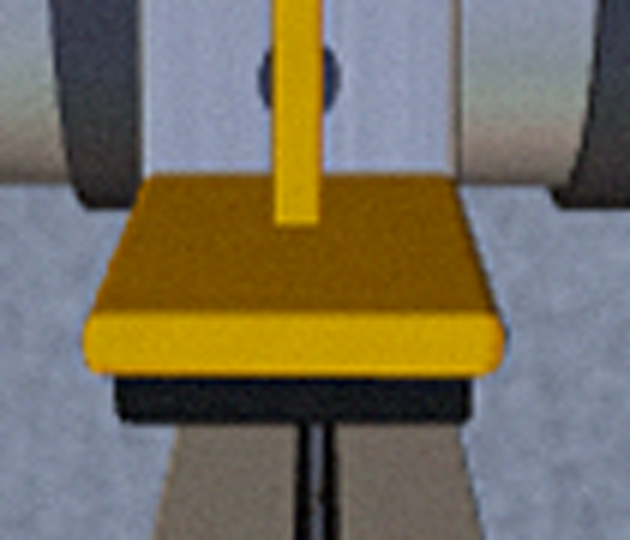

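```bash
python3 - <<'E'
from h import *
S=load("side3");W=load("wrist3")
d=np.array([.9643,-.2648,0]);n=np.array([.2648,.9643,0]);t=np.array([.5195,.0264,.1654]);f=np.array([.525,.0272,0])
c=lambda p:((proj(S,p)-[250,150])*6).round(0)
print("tip",c(t),c(t+[0,0,.02]),"tip w/ n±8",c(t+.012*n),c(t-.012*n))
for s in(-.0155,.0155):
  for z in(.161,.209): print(s,z,c(f+n*s+[0,0,z]))
g=lambda p:((proj(W,p)-[230,170])*6).round(0)
for s in(-.0155,.0155): print(s,g(f+n*s+[0,0,.209]))
E
```

```text
tip [[201. 233.]] [[201. 202.]] tip w/ n±8 [[188. 244.]] [[214. 222.]]
-0.0155 0.161 [[208. 225.]]
-0.0155 0.209 [[208. 149.]]
0.0155 0.161 [[173. 253.]]
0.0155 0.209 [[172. 177.]]
-0.0155 [[469. 465.]]
0.0155 [[110. 465.]]
```

```bash
python3 -m handwheel '{"delta_pos":[[0,-6,0],[0,-6,0],[0,-6,0],[0,-6,0],[0,-6,0],[0,-6,0],[0,-4,0],[0,0,0]],"rotation":[[0,0,0],[0,0,0],[0,0,0],[0,0,0],[0,0,0],[0,0,0],[0,0,0],[0,0,0]],"claw":[1,1,1,1,1,1,1,1]}'
python3 - <<'E'
from bench import robot
import cv2,pickle
for n in ["side","wrist"]:
    s=robot.snapshot(n); pickle.dump(s,open(f"{n}4.pkl","wb"))
    c=s["color"][:,:,::-1]
    c=c[140:210,220:320] if n=="side" else c[100:260,180:385]
    cv2.imwrite(f"pics/{n}4.png",cv2.resize(c,None,fx=6 if n=="side" else 3.5,fy=6 if n=="side" else 3.5,interpolation=cv2.INTER_CUBIC))
o=robot.get_obs();print(o["tool_pos"],o["ee_rot"],o["wrist_force"], o["tool_pos"][:2]@[.9643,-.2648]-.494)
E
```

```text
time: 5.55
tool_pos: [0.5588, 0.0155, 0.1655]
ee_rot: [-3.141, -0.0, -1.839]
wrist_force: [-3.5, 0.7, 2.8]
width: 0.0004
[0.55899325 0.0154615  0.16539982] [-3.14041198e+00 -1.07523815e-04 -1.83910085e+00] [-2.23742202  0.40454606  2.20990016] 0.04094298779643435
```

View pics/side4.png

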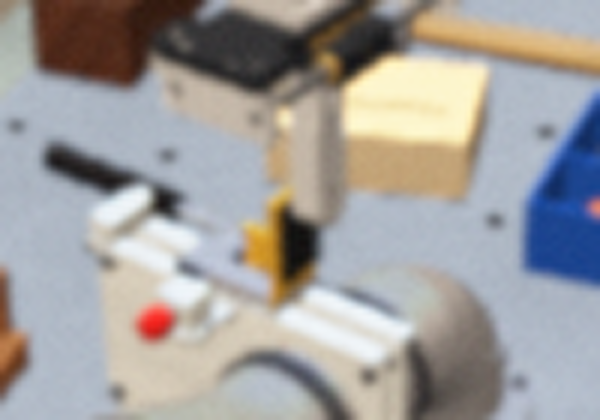

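View pics/wrist4.png

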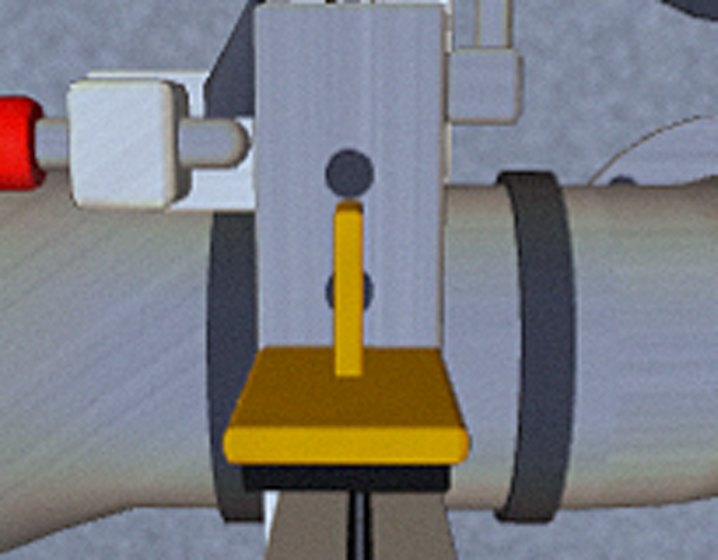

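```bash
python3 - <<'E'
from h import *
for k in (3,4):
    W=load(f"wrist{k}")
    p=atz(W,((290/6+230) if k==3 else 349/3.5+180,(422/6+170) if k==3 else 491/3.5+100),.209); print(p,p[:2]@[.9643,-.2648]-.499)
E
python3 -m handwheel '{"delta_pos":[[0,-4,0],[0,-4,0],[0,-4,0],[0,-3,0],[0,0,0],[0,0,0],[0,0,0],[0,0,0]],"rotation":[[0,0,0],[0,0,0],[0,0,0],[0,0,0],[0,0,0],[0,0,0],[0,0,0],[0,0,0]],"claw":[1,1,1,1,1,1,1,1]}'
python3 - <<'E'
from bench import robot
import cv2,pickle
from h import *
s=robot.snapshot("wrist"); pickle.dump(s,open(f"wrist5.pkl","wb"))
cv2.imwrite(f"pics/wrist5.png",cv2.resize(s["color"][100:260,180:385,::-1],None,fx=3.5,fy=3.5,interpolation=cv2.INTER_CUBIC))
o=robot.get_obs();print(o["tool_pos"],o["wrist_force"], o["tool_pos"][:2]@[.9643,-.2648]-.494)
E
```

```text
[0.52871757 0.02609491 0.209     ] 0.003932415563218217
[0.56797905 0.0145048  0.209     ] 0.04486132921366892
time: 6.65
tool_pos: [0.5721, 0.0118, 0.1654]
ee_rot: [3.14, -0.0, -1.839]
wrist_force: [-5.6, 1.3, 4.0]
width: 0.0004
[0.57213522 0.01179764 0.16542586] [-6.53850525  1.59903763  4.3022752 ] 0.0545859807928043
```

View pics/wrist5.png

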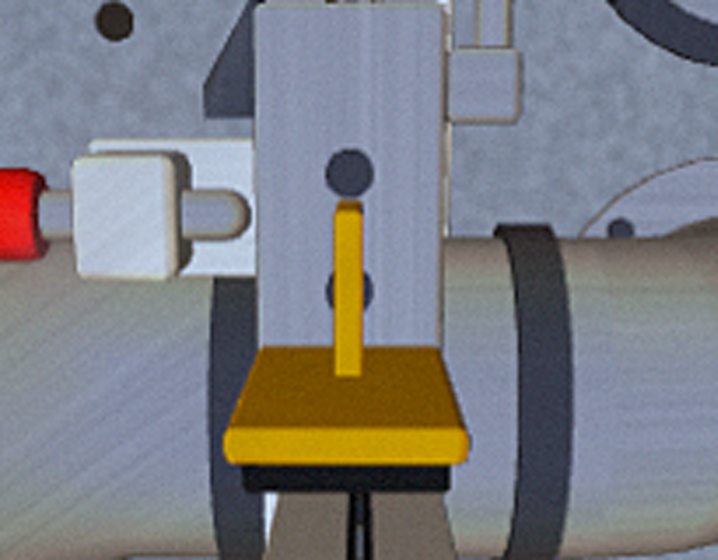

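```bash
python3 -m handwheel '{"delta_pos":[[0,15,0],[0,25,0],[0,20,0],[0,0,0],[0,0,0],[0,0,0],[0,0,-30],[0,0,-50]],"rotation":[[0,0,0],[0,0,0],[0,0,0],[0,0,0],[0,0,0],[0,0,0],[0,0,0],[0,0,0]],"claw":[1,1,1,1,1,1,1,1]}'
python3 - <<'E'
from bench import robot
from h import *
for n in ["side","wrist"]:
    s=robot.snapshot(n); pickle.dump(s,open(f"{n}6.pkl","wb"))
    c=s["color"][:,:,::-1]
    c=c[140:210,220:320] if n=="side" else c
    cv2.imwrite(f"pics/{n}6.png",cv2.resize(c,None,fx=6,fy=6,interpolation=cv2.INTER_CUBIC) if n=="side" else c)
o=robot.get_obs();print(o["tool_pos"],o["ee_rot"],o["wrist_force"])
E
```

```text
time: 7.7
tool_pos: [0.5146, 0.0274, 0.2435]
ee_rot: [3.136, -0.001, -1.839]
wrist_force: [0.3, -0.9, -0.5]
width: 0.0006
[0.5185238  0.02721518 0.25165349] [-3.13000855e+00  2.35875766e-03 -1.83924534e+00] [-0.06158206  0.81308245 -0.32942159]
```

View pics/side6.png

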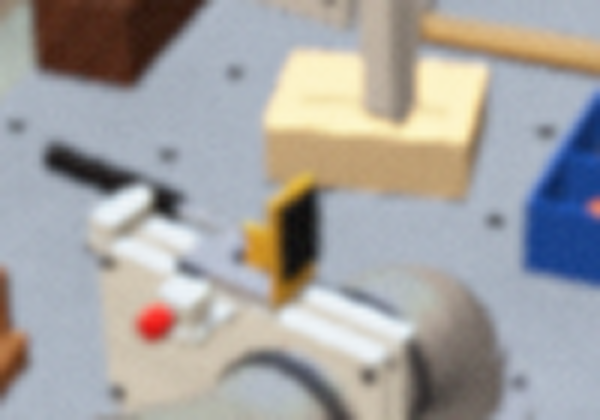

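View pics/wrist6.png

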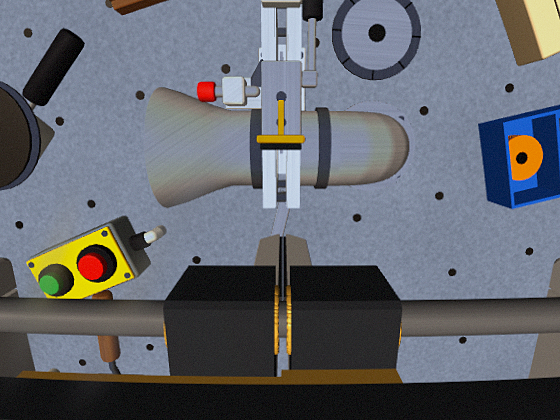

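```bash
python3 -m handwheel '{"delta_pos":[[-43,17,0],[-43,17,0],[-43,17,0],[-43,17,0],[-43,17,0],[-43,17,0],[-41,16,0],[0,0,0]],"rotation":[[0,0,0],[0,0,0],[0,0,0],[0,0,0],[0,0,0],[0,0,0],[0,0,0],[0,0,0]],"claw":[1,1,1,1,1,1,1,1]}'
python3 - <<'E'
from bench import robot
o=robot.get_obs();print(o["tool_pos"],o["ee_rot"],o["wrist_force"])
E
```

```text
time: 8.8
tool_pos: [0.48, 0.3496, 0.2432]
ee_rot: [3.14, -0.001, -1.835]
wrist_force: [0.5, -1.1, 0.5]
width: 0.0009
[0.48004376 0.3496368  0.24321173] [ 3.13967313e+00 -1.41155098e-03 -1.83489751e+00] [ 0.46035804 -1.10639066  0.45841056]
```

```bash
python3 -m handwheel '{"delta_pos":[[2,0,30],[0,0,35],[0,0,30],[0,0,25],[0,0,0],[0,0,0],[0,0,0],[0,0,0]],"rotation":[[0,0,0],[0,0,0],[0,0,0],[0,0,0],[0,0,0],[0,0,0],[0,0,0],[0,0,0]],"claw":[1,1,1,1,1,1,1,1]}'
python3 - <<'E'
from bench import robot
from h import *
for n in ["side","wrist"]:
    s=robot.snapshot(n); pickle.dump(s,open(f"{n}7.pkl","wb"))
    c=s["color"][:,:,::-1]
    if n=="side": print(proj(s,[.4795,.3475,.078]),proj(s,robot.get_obs()["tool_pos"]))
    c=c[220:330,210:330] if n=="side" else c
    cv2.imwrite(f"pics/{n}7.png",cv2.resize(c,None,fx=5,fy=5,interpolation=cv2.INTER_CUBIC) if n=="side" else c)
o=robot.get_obs();print(o["tool_pos"],o["ee_rot"],o["wrist_force"])
E
```

```text
time: 9.8
tool_pos: [0.4808, 0.3455, 0.1266]
ee_rot: [-3.14, 0.002, -1.839]
wrist_force: [0.9, 0.6, 0.2]
width: 0.0007
[[256.1619542  283.77643932]] [[255.25967983 270.70445382]]
[0.48045323 0.3454082  0.12602935] [-3.14058666e+00  8.71816907e-04 -1.83889524e+00] [-0.2279202  -0.08285091  0.2090316 ]
```

View pics/side7.png

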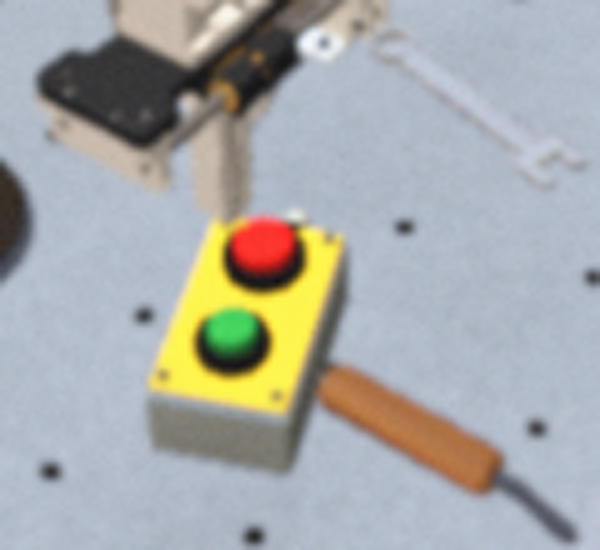

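View pics/wrist7.png

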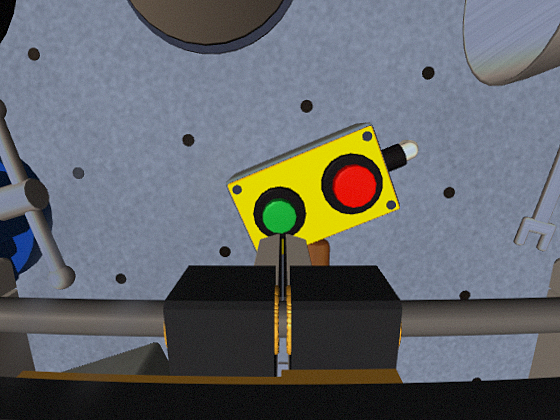

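```bash
python3 -m handwheel '{"delta_pos":[[-2,1,15],[0,0,15],[0,0,10],[0,0,3],[0,0,2],[0,0,2],[0,0,2],[0,0,2]],"rotation":[[0,0,0],[0,0,0],[0,0,0],[0,0,0],[0,0,0],[0,0,0],[0,0,0],[0,0,0]],"claw":[1,1,1,1,1,1,1,1]}'
python3 - <<'E'
from bench import robot
from h import *
for n in ["side","wrist"]:
    s=robot.snapshot(n); pickle.dump(s,open(f"{n}8.pkl","wb"))
    c=s["color"][:,:,::-1]
    c=c[220:330,210:330] if n=="side" else c[150:270,200:340]
    cv2.imwrite(f"pics/{n}8.png",cv2.resize(c,None,fx=5,fy=5,interpolation=cv2.INTER_CUBIC))
o=robot.get_obs();print(o["tool_pos"],o["ee_rot"],o["wrist_force"])
E
```

```text
time: 10.9
tool_pos: [0.4798, 0.3474, 0.0744]
ee_rot: [-3.141, 0.0, -1.839]
wrist_force: [-0.8, 0.2, 0.5]
width: 0.0001
[0.47958833 0.34731032 0.0740159 ] [ 3.14141716e+00 -3.15977151e-04 -1.83902315e+00] [-0.06090846 -0.39452846  0.57227007]
```

View pics/side8.png

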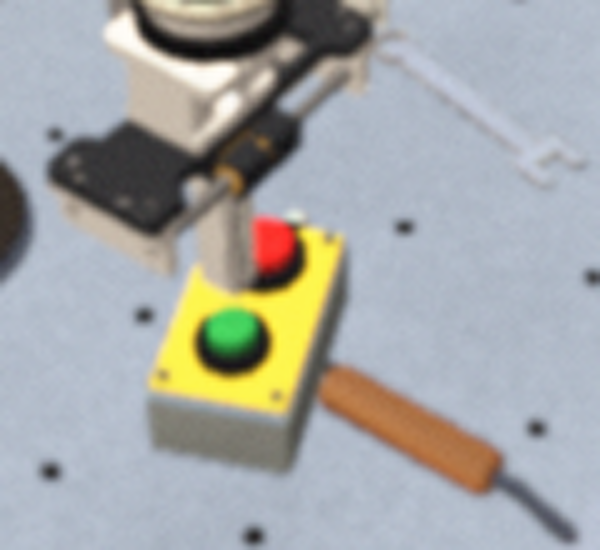

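View pics/wrist8.png

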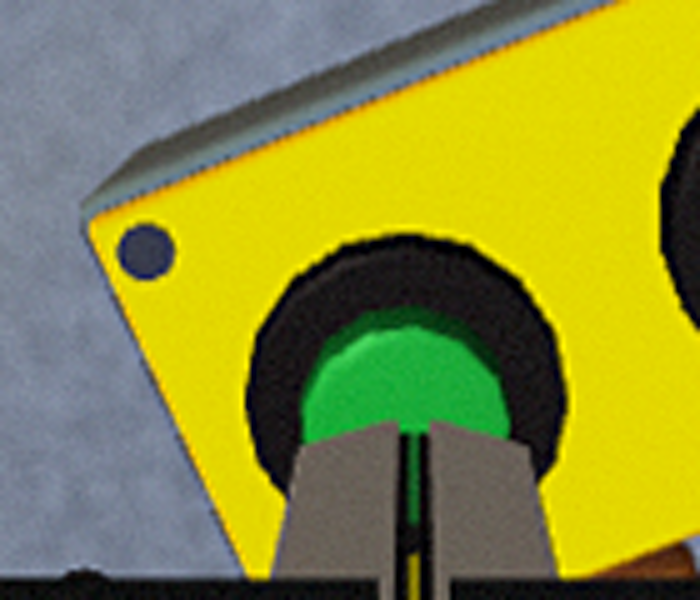

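```bash
python3 -m handwheel '{"delta_pos":[[0,0,2],[0,0,2],[0,0,2],[0,0,2],[0,0,2],[0,0,2],[0,0,2],[0,0,2]],"rotation":[[0,0,0],[0,0,0],[0,0,0],[0,0,0],[0,0,0],[0,0,0],[0,0,0],[0,0,0]],"claw":[1,1,1,1,1,1,1,1]}'
python3 - <<'E'
from bench import robot
from h import *
for n in ["side","wrist"]:
    s=robot.snapshot(n); pickle.dump(s,open(f"{n}9.pkl","wb"))
    c=s["color"][:,:,::-1]
    c=c[220:330,210:330] if n=="side" else c[150:270,200:340]
    cv2.imwrite(f"pics/{n}9.png",cv2.resize(c,None,fx=5,fy=5,interpolation=cv2.INTER_CUBIC))
o=robot.get_obs();print(o["tool_pos"],o["ee_rot"],o["wrist_force"])
E
```

```text
time: 12.0
tool_pos: [0.4797, 0.3474, 0.0581]
ee_rot: [-3.142, -0.0, -1.839]
wrist_force: [-0.6, -0.2, 0.8]
width: 0.0004
[0.47949633 0.34726935 0.0578849 ] [ 3.14120278e+00 -5.05306883e-04 -1.83900402e+00] [-0.03070171 -0.27511809  0.00355914]
```

View pics/side9.png

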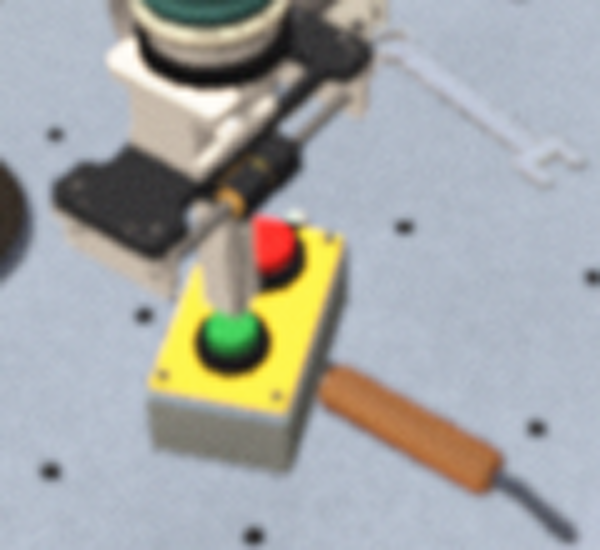

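View pics/wrist9.png

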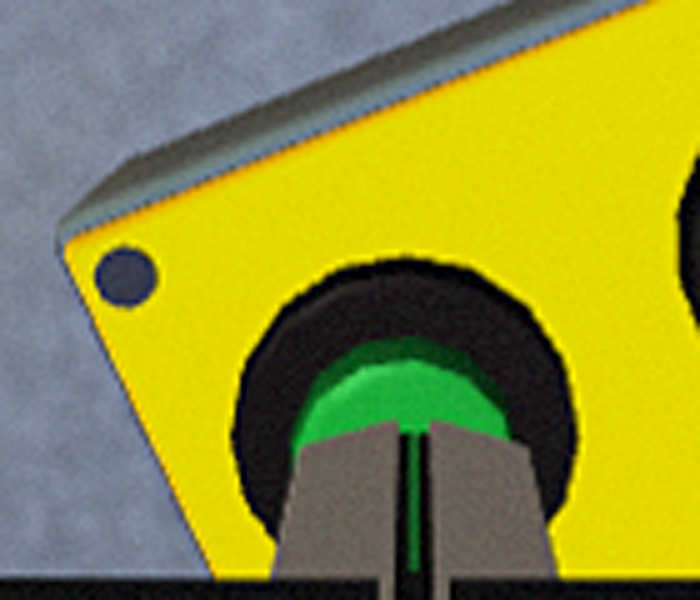

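```bash
python3 -m handwheel '{"delta_pos":[[0,0,2],[0,0,1],[0,0,1],[0,0,1],[0,0,1],[0,0,1],[0,0,1],[0,0,0]],"rotation":[[0,0,0],[0,0,0],[0,0,0],[0,0,0],[0,0,0],[0,0,0],[0,0,0],[0,0,0]],"claw":[1,1,1,1,1,1,1,1]}'
```

```text
time: 13.1
tool_pos: [0.4796, 0.3474, 0.0501]
ee_rot: [3.141, -0.0, -1.839]
wrist_force: [0.8, -0.0, 0.3]
width: 0.0005
```

```bash
python3 -m handwheel '{"delta_pos":[[0,0,1],[0,0,1],[0,0,1],[0,0,1],[0,0,1],[0,0,0],[0,0,0],[0,0,0]],"rotation":[[0,0,0],[0,0,0],[0,0,0],[0,0,0],[0,0,0],[0,0,0],[0,0,0],[0,0,0]],"claw":[1,1,1,1,1,1,1,1]}'
python3 - <<'E'
from bench import robot
from h import *
for n in ["side","wrist"]:
    s=robot.snapshot(n); pickle.dump(s,open(f"{n}10.pkl","wb"))
    c=s["color"][:,:,::-1]
    c=c[220:330,210:330] if n=="side" else c[150:270,200:340]
    cv2.imwrite(f"pics/{n}10.png",cv2.resize(c,None,fx=5,fy=5,interpolation=cv2.INTER_CUBIC))
o=robot.get_obs();print(o["tool_pos"],o["ee_rot"],o["wrist_force"])
E
```

```text
time: 14.1
tool_pos: [0.4797, 0.3474, 0.0453]
ee_rot: [-3.141, -0.0, -1.839]
wrist_force: [-0.8, -0.4, 1.8]
width: 0.0003
[0.47970443 0.34740501 0.04534989] [-3.14145689e+00 -2.39642774e-05 -1.83896093e+00] [-1.3273605   0.14627365  2.33306721]
```

View pics/side10.png

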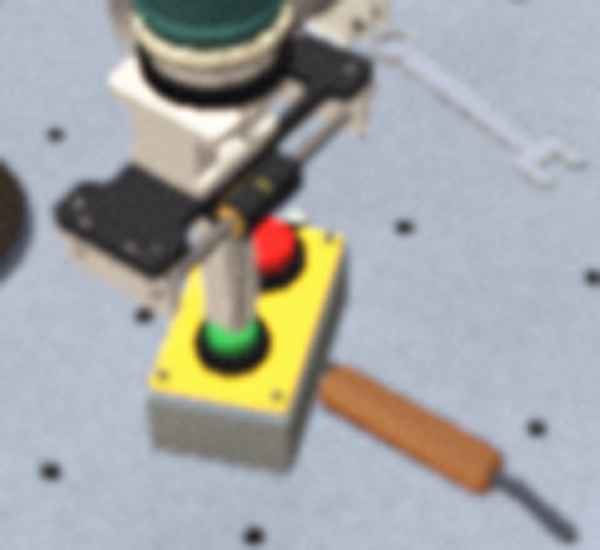

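View pics/wrist10.png

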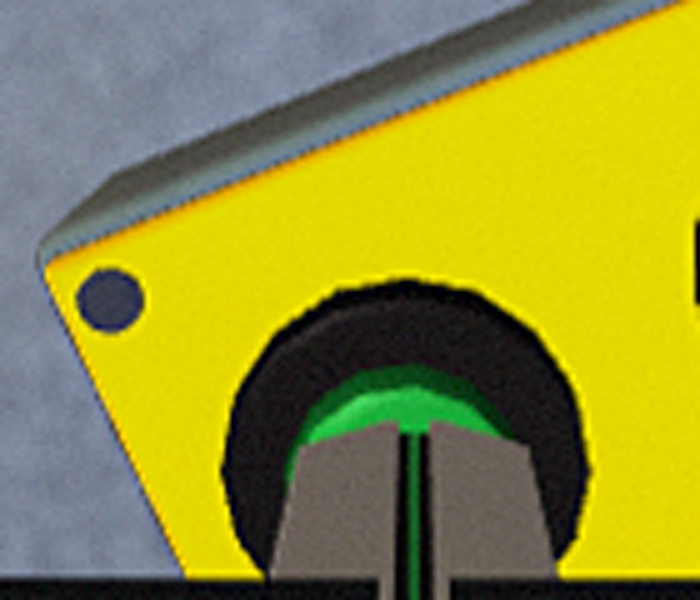

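```bash
python3 -m handwheel '{"delta_pos":[[0,0,1],[0,0,1],[0,0,1],[0,0,1],[0,0,1],[0,0,1],[0,0,0],[0,0,0]],"rotation":[[0,0,0],[0,0,0],[0,0,0],[0,0,0],[0,0,0],[0,0,0],[0,0,0],[0,0,0]],"claw":[1,1,1,1,1,1,1,1]}'
```

```text
time: 15.2
tool_pos: [0.4798, 0.3474, 0.041]
ee_rot: [-3.141, 0.0, -1.839]
wrist_force: [-3.8, -1.9, 8.8]
width: 0.0004
```

```bash
python3 -m handwheel '{"delta_pos":[[0,0,1],[0,0,1],[0,0,1],[0,0,0],[0,0,0],[0,0,0],[0,0,0],[0,0,0]],"rotation":[[0,0,0],[0,0,0],[0,0,0],[0,0,0],[0,0,0],[0,0,0],[0,0,0],[0,0,0]],"claw":[1,1,1,1,1,1,1,1]}'
python3 - <<'E'
from bench import robot
from h import *
s=robot.snapshot("wrist"); c=s["color"][:,:,::-1][150:270,200:340]
cv2.imwrite("pics/wrist11.png",cv2.resize(c,None,fx=5,fy=5,interpolation=cv2.INTER_CUBIC))
s=robot.snapshot("side"); c=s["color"][:,:,::-1][220:330,210:330]
cv2.imwrite("pics/side11.png",cv2.resize(c,None,fx=5,fy=5,interpolation=cv2.INTER_CUBIC))
o=robot.get_obs();print(o["tool_pos"],o["ee_rot"],o["wrist_force"])
E
```

```text
time: 16.2
tool_pos: [0.4799, 0.3475, 0.0408]
ee_rot: [-3.14, 0.001, -1.839]
wrist_force: [-8.1, -5.8, 19.0]
width: 0.0005
[0.47992967 0.34749291 0.04078678] [-3.13994582e+00  1.23917715e-03 -1.83884019e+00] [-7.37567972 -5.19208493 20.20809784]
```

View pics/wrist11.png

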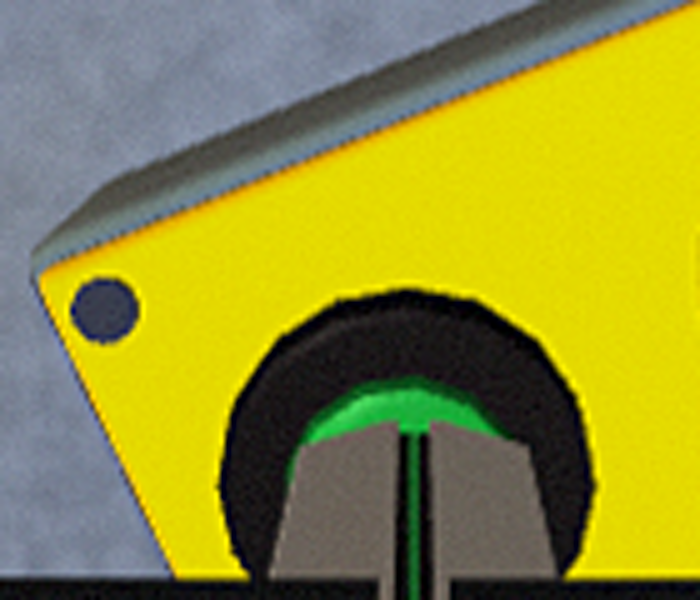

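View pics/side11.png

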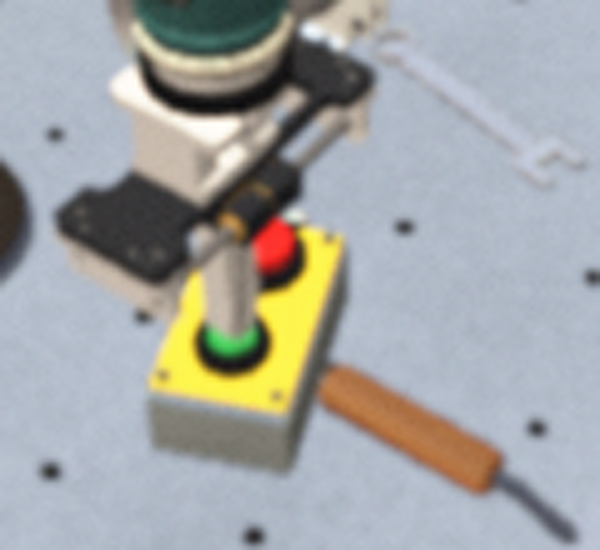

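```bash
python3 -m handwheel '{"delta_pos":[[0,0,-6],[0,0,-10],[0,0,-20],[0,0,-30],[0,0,-40],[0,0,-40],[0,0,0],[0,0,0]],"rotation":[[0,0,0],[0,0,0],[0,0,0],[0,0,0],[0,0,0],[0,0,0],[0,0,0],[0,0,0]],"claw":[1,1,1,1,1,1,1,1]}'
python3 - <<'E'
from bench import robot
from h import *
for n in ["side","wrist","top"]:
    s=robot.snapshot(n);cv2.imwrite(f"pics/{n}12.png",s["color"][:,:,::-1])
    if n=="side": cv2.imwrite("pics/side12c.png",cv2.resize(s["color"][150:325,210:345,::-1],None,fx=3.4,fy=3.4,interpolation=cv2.INTER_CUBIC))
o=robot.get_obs();print(o["tool_pos"],o["wrist_force"],o["time"])
E
```

```text
time: 17.3
tool_pos: [0.4793, 0.3472, 0.1805]
ee_rot: [3.14, -0.002, -1.839]
wrist_force: [-0.5, 0.2, -0.6]
width: 0.0002
[0.47878383 0.34684616 0.17962572] [-0.27321204 -0.49719248 -0.11240556] 17.45
```

View pics/side12c.png

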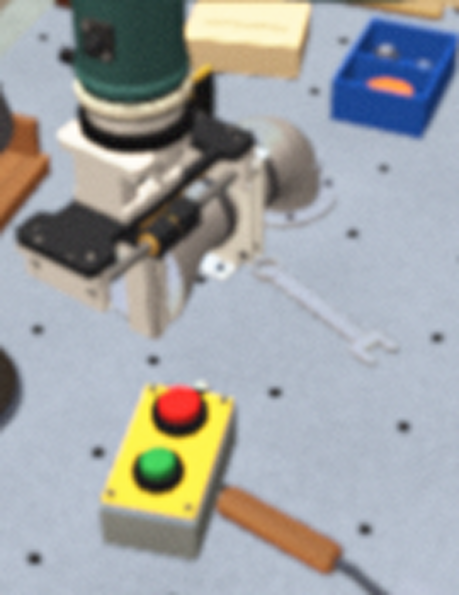

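View pics/wrist12.png

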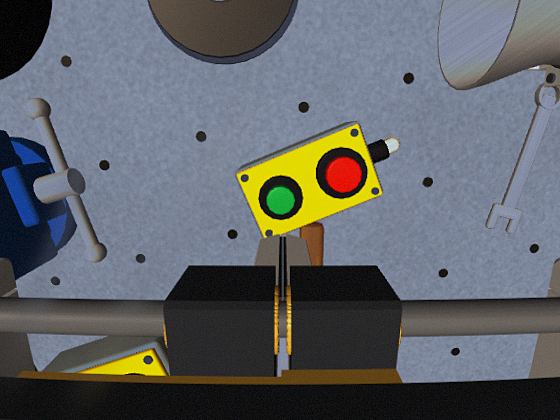

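View pics/top12.png

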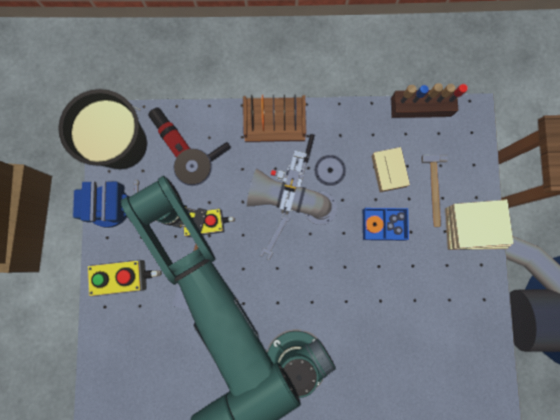

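```bash
python3 -c "
from bench import robot
print(robot.close_job())"
```

```text
the job is handed in; nothing more can be done
None
```

I opened the gate to its half-open latch, then pressed and released START on the smaller starter, and handed the job in at about 17.5 s of the 43 s allowed.

- **Gate:** I pushed the lug's rubber pad with the shut fingers to about 58 mm of travel, well short of the 90 mm end stop, then backed off. The side view afterwards shows the lug where it stood at about 45 mm of travel. The last top view still shows the gate half open.
- **START button:** The finger came to a hard stop about 5–6 mm after first contact, at about 20 N. The wrist view showed the button sunk in its collar. After lifting, the pictures show it up again. STOP was not touched.
- **Final state:** The tools, disc and stone lie where they did in the first picture. The arm is clear at 0.18 m, with the wrist force at sensor noise.
- **Disagreement:** The visible fingertips sit roughly 25–30 mm higher than the reported TCP. I pressed the button by force and pictures, not by reported height. For the same reason the push landed on the upper part of the pad, not its middle.

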